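# Lock the pickle press with its T-key

### The arm

A 6-joint arm with a two-finger parallel gripper is mounted at the origin on the work surface. World frame = base frame: x ahead of the robot, y to its left, z up, the work surface at z = 0. Lengths are in mm, angles in rad, forces in N, time in s.
With the tool pointing down it reaches from about 350 to 775 mm from the base axis. Payload 7.3 kg.
Tool frame: the origin (TCP) lies midway between the tips of the shut fingers; the grasp point (between the pads) lies 19 mm behind it; z points along the fingers, y is the line along which they close (so a half turn about z gives the same grasp; the last joint's range is limited). The gripper opens to 92 mm and grips with 3 to 60 N. Pads are 19 mm wide; open, the fingers measure 130 mm over their backs; the gripper's body (75 mm by 190 mm) begins 47 mm behind the grasp point.
Start: joints at [1.088, 0.342, 1.524, -0, 1.275, -0.146], TCP at [173.482, 495.529, 226.741] pointing down, gripper open.
Joint ranges: [-2.53, 2.53], [-0.77, 2.02], [0.04, 2.7], [-1, 4.14], [0.28, 2.66], [-3.11, 3.11]. Speed limits (rad/s): [2.57, 2.57, 3.14, 3.14, 3.14, 3.14].

### API

Orientations are given as [roll, pitch, yaw] about the fixed x, y, z axes, in that order (R = Rz(yaw) Ry(pitch) Rx(roll)).
In Python, from plant import bot gives the robot as it stands.
- The arm moves only by the tool jog_arm, never from a script. Its arguments are lists of equal length, an entry for each row: "dp": the shift along the tool's x, y, z in m, a list of three; "twist": the turn about the tool's z in degrees. A call has 1 to 10 rows; each row shifts and turns the commanded pose from where the row before left it, along the tool's axes as they then stand; what a row does not reach is not made up. A row lasts 1/8 s, in which the tool goes at most 62.5 mm and 10.7 degrees, less where a joint would pass 70% of its speed; a pose out of reach is approached as far as the arm can. A call is refused whole if a number of a shift passes 0.0625 or a number of a turn 10.7, either way. A call with a gripper value outside its range is refused whole. "jaw" is the finger opening in m, from 0 to 0.0918, set as the call begins (left out, the last holds). The fingers move at their own pace and stop on an object; the grip force is fixed at half the most. Time passes only in rows, so rows that do not move let the fingers close. It gives the time, the measured TCP pose, the force, the opening and the grip force at its end, in the units of the state.
- bot.get_obs(): the state, without advancing time (a new reading comes with each control period).
- bot.capture(name): name is "side" or "top" or "wrist"; returns the picture (384x512x3 uint8, blue, green, red); there is no depth.
- bot.camera_params(name): a dict with "fx", "fy", "cx", "cy" (pixels), "R" (3x3) and "t" (3): a world point X has camera coordinates R X + t. Camera axes: x right, y down, z forward; pixel columns grow to the right and rows downward; lengths in mm; the calibration is good to about 2 mm. A picture is of the moment at which its call begins: read the wrist's pose just before it. camera_params takes no time and is no camera call; for the wrist camera it gives the pose at the moment of the call.
- bot.close_job(): hands the job in; it is judged then, once.
Trained networks look in the newest picture that a camera, given by its name, has taken for a name from the list of things; names that differ only in an ending like _2 or _b are one class to them, and where a whole thing is asked for, a point or a joint stands for the part that bears it (a point fixed in the world has none). Each returns a list of dicts, best first, with "confidence" (0 to 1); they miss things now and then, are a little off and sometimes report something else, mostly with a low value. They report only what shows in the picture. A call takes as long as a camera call. They do not tell look-alikes from the thing itself.
- bot.find_in(camera, label): "bbox" ([centre column, centre row, width, height] in pixels, round what is visible of it).
- bot.masks_of(camera, label): "pixels" (384x512 bool, what is visible of it) and "bbox" ([centre column, centre row, width, height] in pixels, round what is visible of it).
The state is a dict: "time": time; "joint_positions": joint angles; "dq": joint speeds; "tau": joint torques, N m; "tool_pos": TCP position; "tcp_rot": TCP orientation; "contact_force": force on the tool from outside, world axes, zero at the start; "moment": the same for the moment, N m; "grip_width": finger opening in mm; "finger_force": force on a finger pad.
Only numpy, scipy, OpenCV 4.12 (cv2) and the standard library are available. Lean on these libraries where they do the work, as an engineer would, in place of code of your own. Each camera call takes 0.05 s, during which the arm holds its last target. There are 200 camera calls.

### The job

Lock the pickle press: pull the T-key up out of its black stoneware stand, fit its square tip fully home in the square recess of the captive knob on the press lid, and with the key turn the knob clockwise (seen from above) as far as it goes. Leave the key standing upright and fully home in the knob and let go of it; do not move the bowls and the bottle.

Things in the scene. Friction and masses are not known exactly. Their poses are not given: they have to be found in the camera images.
- key: loose steel T-key, 106 mm tall, 0.22 kg, upright in the stand, facing any way. Origin: centre of the tip's underside; z up the shank. From below: taper 12 to 20 mm square (z 0-10 mm), square drive 20 mm (to z 26, faces square to x and y), round collar 40 mm across (z 26-34), shank 16 mm across, wooden cross-bar along x (z 84-106). In the stand the collar rests on the rim, the tip 26 mm below it.
- key_bar (a point): middle of the key's cross-bar, 95 mm above the tip's underside, axes as the key's. The bar is 90 mm long (x), 18 mm wide (y) and 22 mm tall, with a brass band at its middle.
- stand: black stoneware stand, fixed, 84 mm across at the foot, 73 mm at the rim, 70 mm tall, with a round bore 33 mm wide; origin at the centre of its underside. The key stands in it.
- press: pickle press, fixed, on a bamboo mat 200 x 170 x 3 mm: cypress box 170 x 140 mm, steel lid 180 x 150 mm (top at 70 mm), low bows on it 86 mm high. In the lid's middle an aluminium collar, 92 mm across, top at 104 mm, holds the knob. Origin: centre of the mat's underside, z up. A dark mark on the lid beside the collar, towards the press's -x, shows the locked direction.
- knob_mouth (a point): centre of the recess's mouth, on the knob's flat top, 104 mm above the table; z up, x and y square to the recess's walls, turning with the knob. Recess 23 mm square, 28 mm deep: the key's collar comes to rest on the knob's top. The knob is dark steel, about 78 mm over its four lobes, flush inside the collar, with a small bright pointer rib on its top towards its -x.
- knob (a joint): angle of the knob in rad: 0 = locked, at its clockwise stop, pointer rib towards the mark on the lid (axes parallel to the press's); grows counter-clockwise seen from above, up to 1.3. Stiff (about 0.1 N m), stays where it is left.
- soup_bowl: loose black soup bowl, 124 mm wide, 65 mm tall, origin at the centre of its underside; leave alone
- wood_bowl: loose wooden bowl, 96 mm wide, 50 mm tall, origin at the centre of its underside; leave alone
- soy_bottle: loose amber bottle, 60 mm wide, 150 mm tall, origin at the centre of its underside; leave alone
There are look-alikes about, which are no part of the job. Leave any purple or white look-alike of the stand alone.

How it is judged:
By the outcome, as a careful person would: the job done as asked, in the order asked, and still so for the second after the job is handed in, with the robot touching nothing.
It also fails if it takes over 48 s, if anything falls off the work surface, if the arm or the gripper's body presses on something with over 40 N, if the wrist force passes 120 N, or if a joint passes its speed limit or range.

## Working session

There is one attempt and no reset: what is moved stays moved. The work goes in short steps, Python scripts to look and compute and a tool call to move; the robot and the scene stay as the last step left them, time stands still between calls to the robot, and variables do not carry over. Pictures are saved under pics/ and viewed, at most 10 in all, crops included, and the job is handed in when it is done.

Besides the shell and the picture viewer there is one more tool, called after ">>>" as name(argument=value, ...) on one line, values as JSON. jog_arm: Moves the arm, as the interface text tells. Its arguments: {"type":"object","properties":{"dp":{"type":"array"},"twist":{"type":"array"},"jaw":{"type":"number"}},"required":["dp","twist"]}

```bash
mkdir -p pics; ls
python3 - <<'E'
from plant import bot
import cv2,numpy as np
o=bot.get_obs();print({k:np.round(v,3) for k,v in o.items()})
a=bot.capture("side");b=bot.capture("top")
cv2.imwrite("pics/side.png",a);cv2.imwrite("pics/top.png",b)
cv2.imwrite("pics/both.png",cv2.resize(np.vstack([a,b]),None,fx=.78,fy=.78))
for c in("side","top"):
  p=bot.camera_params(c);print(c,{k:np.round(v,3).tolist() for k,v in p.items()})
  for l in("key","stand","press","knob","knob_mouth","key_bar"):
    print(c,l,[(np.round(d["bbox"]).astype(int).tolist(),round(d["confidence"],2)) for d in bot.find_in(c,l)])
E
```

```text
pics
{'time': np.float64(0.0), 'joint_positions': array([ 1.088,  0.343,  1.525,  0.   ,  1.275, -0.146]), 'dq': array([-0.001,  0.001,  0.   ,  0.002,  0.   , -0.   ]), 'tau': array([ -0.   , -43.125, -24.421,   0.072,   0.056,  -0.   ]), 'tool_pos': array([173.286, 495.148, 226.044]), 'tcp_rot': array([-3.14 , -0.   ,  2.805]), 'contact_force': array([ 0.443, -0.295,  0.686]), 'moment': array([-0.016,  0.005, -0.024]), 'finger_force': np.float64(0.0), 'grip_width': np.float64(92.144)}
side {'fx': 420.699, 'fy': 420.699, 'cx': 259.092, 'cy': 192.85, 'R': [[0.94, -0.341, 0.017], [-0.184, -0.547, -0.817], [0.288, 0.764, -0.577]], 't': [-529.156, 199.445, 938.431]}
side key [([198, 162, 36, 31], 0.71)]
side stand [([203, 187, 30, 30], 0.94), ([243, 178, 25, 33], 0.84), ([155, 185, 30, 35], 0.78), ([197, 162, 24, 33], 0.58), ([225, 249, 33, 22], 0.27)]
side press [([228, 276, 102, 90], 0.56)]
side knob [([226, 248, 33, 20], 0.81)]
side knob_mouth []
side key_bar [([199, 162, 33, 32], 0.65)]
top {'fx': 400.139, 'fy': 400.139, 'cx': 253.108, 'cy': 189.879, 'R': [[0.006, -1.0, -0.002], [-0.983, -0.006, -0.186], [0.186, 0.003, -0.983]], 't': [5.457, 572.061, 930.482]}
top key []
top stand [([131, 232, 42, 33], 0.92), ([180, 238, 37, 29], 0.83), ([180, 189, 38, 30], 0.74), ([155, 291, 41, 32], 0.56)]
top press [([313, 249, 73, 81], 0.74)]
top knob [([322, 246, 30, 29], 0.82)]
top knob_mouth [([323, 247, 29, 32], 0.6)]
top key_bar [([176, 233, 18, 38], 0.97)]
```

View pics/top.png

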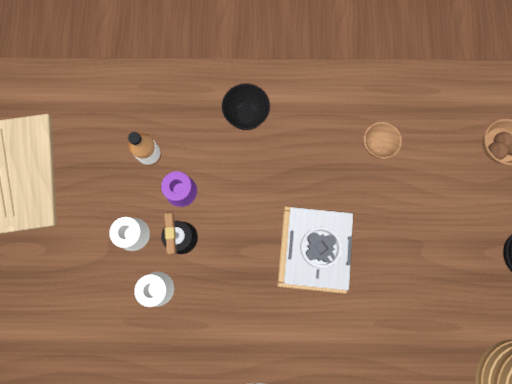

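View pics/side.png

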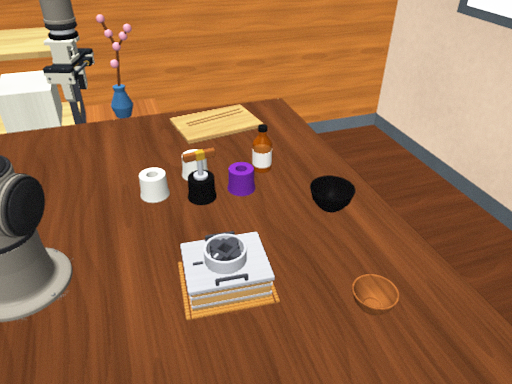

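The top view shows four stand-like things: black (180,238), purple (180,189), white (131,232) and white (155,291). The black one fits: it carries the key, whose bar is at about (170,233) with a brass band. The press knob is at (321,247), and the lid mark is at about (318,274), towards the robot. I'll enlarge both places to confirm.

```bash
cat > h.py <<'E'
from plant import bot
import numpy as np,cv2
def ray(p,uv,z):
    R,t=np.array(p["R"]),np.array(p["t"]);C=-R.T@t
    d=R.T@np.array([(uv[0]-p["cx"])/p["fx"],(uv[1]-p["cy"])/p["fy"],1.])
    return C+d*(z-C[2])/d[2]
def proj(p,X):
    c=np.array(p["R"])@X+np.array(p["t"]);return np.array([p["fx"]*c[0]/c[2]+p["cx"],p["fy"]*c[1]/c[2]+p["cy"]])
E
python3 - <<'E'
from h import *
p=bot.camera_params("top");im=cv2.imread("pics/top.png")
for n,uv,z in[("bar box",(176,233),139),("band",(170,233),150),("barend",(169,214),150),("barend2",(171,253),150),("knob",(321,247),104),("mark",(318,274),70),("purple",(177,186),70),("bottle",(148,153),0)]:print(n,ray(p,uv,z).round(1))
b=bot.masks_of("top","key_bar")if 0 else 0
A=cv2.resize(im[190:290,120:220],(400,400),interpolation=2);B=cv2.resize(im[197:297,270:370],(400,400),interpolation=2)
cv2.imwrite("pics/crop.png",np.hstack([A,B]))
ps=bot.camera_params("side")
print("side band",ray(ps,(200,155),139),"side knob",ray(ps,(225,248),104))
E
```

```text
bar box [458.4 177.6 139. ]
band [457.5 188.5 150. ]
barend [498.9 192.5 150. ]
barend2 [414.6 184.4 150. ]
knob [ 431.5 -146.1  104. ]
mark [ 370.8 -143.2   70. ]
purple [577.4 193.3  70. ]
bottle [679.8 287.5   0. ]
side band [459.57964653 189.18272168 139.        ] side knob [ 430.6120667 -148.5362541  104.       ]
```

View pics/crop.png

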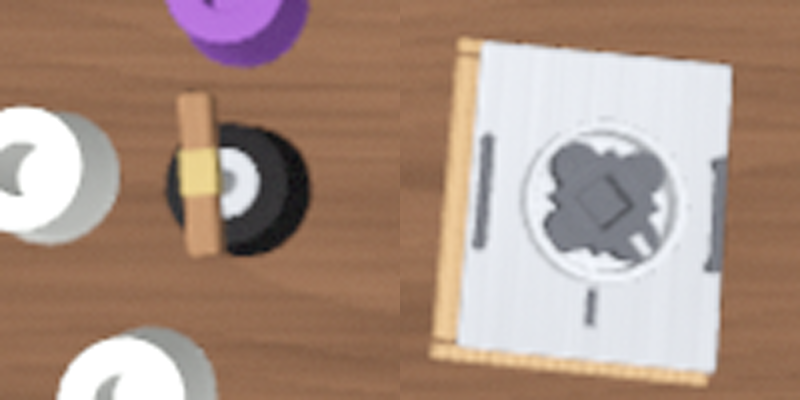

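The crops confirm it. The key stands in the black stand at about (458,188), with the bar nearly along world x (about +5.5°). The knob's pointer rib, at crop (645,240), lies about 45–50° counter-clockwise of the mark at (592,307). Next I move above the key.

>>> jog_arm(dp=[[-0.046,-0.0245,-0.003],[-0.046,-0.0245,-0.003],[-0.046,-0.0245,-0.003],[-0.046,-0.0245,-0.003],[-0.046,-0.0245,-0.003],[-0.046,-0.0245,-0.003],[-0.046,-0.0245,-0.003],[-0.046,-0.0245,-0.003],[0,0,0],[0,0,0]], twist=[0,0,0,0,0,0,0,-8.3,-8.3,-8.3], jaw=0.06)

```text
time: 1.95
tool_pos: [456.5, 188.1, 250.6]
tcp_rot: [3.141, -0.0, -3.041]
contact_force: [-0.1, -0.3, -1.0]
grip_width: 60.1
finger_force: 0.0
```

Run:
```python
from h import *
p=bot.camera_params("wrist");im=bot.capture("wrist");o=bot.get_obs()
print(o["time"],o["tool_pos"],o["tcp_rot"],o["grip_width"])
cv2.imwrite("pics/w1.png",im)
R=np.array(p["R"]);print("cam",(-R.T@np.array(p["t"])).round(1),"TCP px",proj(p,o["tool_pos"]))
for d in bot.masks_of("wrist","key_bar")[:2]:
  c=cv2.findContours(d["pixels"].astype(np.uint8),0,1)[0];c=max(c,key=cv2.contourArea)
  q=cv2.boxPoints(cv2.minAreaRect(c));P=np.array([ray(p,x,150) for x in q])
  e=[P[1]-P[0],P[2]-P[1]];e=max(e,key=np.linalg.norm)
  print(d["confidence"],d["bbox"],P.mean(0),np.linalg.norm(P[1]-P[0]),np.linalg.norm(P[2]-P[1]),np.degrees(np.arctan2(e[1],e[0])))
```

```text
2.0 [456.30660043 188.41404307 250.6768142 ] [ 3.14154412e+00 -3.98579700e-05 -3.03456902e+00] 59.72053841195239
cam [376.1 179.5 408.4] TCP px [258.35297536 236.15307085]
0.58 [258.7, 189.4, 30.6, 90.5] [456.71977534 189.9757517  150.        ] 29.141369856730613 90.0069587874216 6.958900630279123
```

View pics/w1.png

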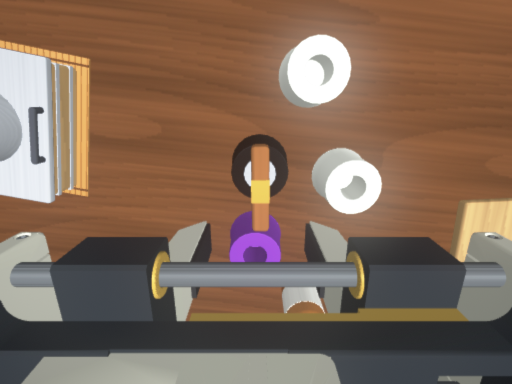

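The wrist view shows the bar at (260,188), in the black stand's key, centred between the fingers. The purple and white stands are clear of the fingers. I descend and grip.

>>> jog_arm(dp=[[0,0.001,0.04],[0,0,0.04],[0,0,0.035],[0,0,0.015]], twist=[0,0,0,0])

```text
time: 2.55
tool_pos: [454.8, 189.9, 118.8]
tcp_rot: [-3.141, -0.003, -3.047]
contact_force: [0.1, 0.3, 0.0]
grip_width: 60.3
finger_force: 0.0
```

>>> jog_arm(dp=[[0,0,0],[0,0,0],[0,0,0],[0,0,0],[0,0,0]], twist=[0,0,0,0,0], jaw=0)

```text
time: 3.18
tool_pos: [456.2, 190.0, 121.1]
tcp_rot: [3.141, 0.001, -3.044]
contact_force: [0.5, -0.3, 2.2]
grip_width: 18.2
finger_force: 30.0
```

>>> jog_arm(dp=[[0,0,-0.01],[0,0,-0.02],[0,0,-0.03],[0,0,-0.03],[0,0,-0.02],[0,0,0]], twist=[0,0,0,0,0,0])

```text
time: 3.92
tool_pos: [456.6, 190.1, 232.3]
tcp_rot: [3.141, 0.003, -3.044]
contact_force: [-0.4, -0.1, -2.2]
grip_width: 17.3
finger_force: 30.0
```

>>> jog_arm(dp=[[-0.0006,-0.02,0],[-0.0006,-0.04,0],[-0.0006,-0.04,0],[-0.0006,-0.045,0],[-0.0006,-0.045,0],[-0.0006,-0.045,0],[-0.0006,-0.045,0],[-0.0006,-0.04,0],[-0.0006,-0.02,0],[0,0,0]], twist=[0,0,0,0,0,0,0,0,0,0])

```text
time: 5.18
tool_pos: [494.2, -148.5, 229.8]
tcp_rot: [3.14, -0.001, -3.046]
contact_force: [-1.0, 0.7, -2.0]
grip_width: 18.1
finger_force: 30.0
```

Run:
```python
from h import *
p=bot.camera_params("wrist");im=bot.capture("wrist");o=bot.get_obs()
print(o["time"],o["tool_pos"],o["tcp_rot"],o["grip_width"],o["contact_force"])
cv2.imwrite("pics/w2.png",im)
import pickle;pickle.dump((p,o),open("w2.pkl","wb"))
R=np.array(p["R"]);print("cam",(-R.T@np.array(p["t"])).round(1))
for l in("knob_mouth","knob","key"):
  for d in bot.find_in("wrist",l)[:2]:print(l,d, ray(p,d["bbox"][:2],104).round(1))
cv2.imwrite("pics/w2x.png",cv2.resize(im,None,fx=1.5,fy=1.5,interpolation=2))
```

```text
5.225 [ 494.11949727 -147.45905793  229.94947394] [ 3.14008333e+00 -1.26830174e-03 -3.04454102e+00] 18.108378967421043 [-0.5367313   0.53077551 -2.94417892]
cam [ 414.  -156.9  387.6]
knob_mouth {'bbox': [265.2, 121.6, 66.8, 72.1], 'confidence': 0.94} [ 430. -147.  104.]
knob {'bbox': [265.4, 122.9, 68.2, 69.6], 'confidence': 0.93} [ 431.3 -146.7  104. ]
key {'bbox': [258.5, 245.1, 52.8, 136.6], 'confidence': 0.58} [ 569.2 -140.   104. ]
```

View pics/w2x.png

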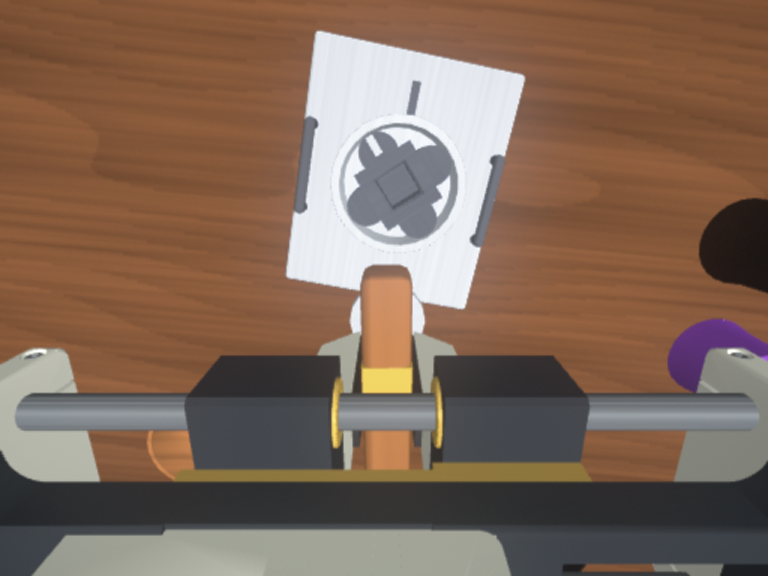

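Run:
```python
from h import *;import pickle
p,o=pickle.load(open("w2.pkl","rb"))
im=cv2.imread("pics/w2.png");c=im[78:168,215:315]
cv2.imwrite("pics/k.png",cv2.resize(c,None,fx=6,fy=6,interpolation=2))
f=lambda x,y,z:ray(p,(x/1.5,y/1.5),z)
c=f(398,184,104)
for n,q in(("rib",f(373,145,104)),("mark far",f(416,83,70)),("mark near",f(411,113,70))):
  print(n,q.round(1),np.degrees(np.arctan2(*(c-q)[[1,0]])))
q=f(416,83,70)-f(411,113,70);print(np.degrees(np.arctan2(-q[1],-q[0])))
```

```text
rib [ 408.  -165.7  104. ] 39.29052144805959
mark far [ 363.2 -140.3   70. ] -5.459716193015784
mark near [ 382.9 -141.5   70. ] -6.218142430199513
-3.604779963187484
```

View pics/k.png

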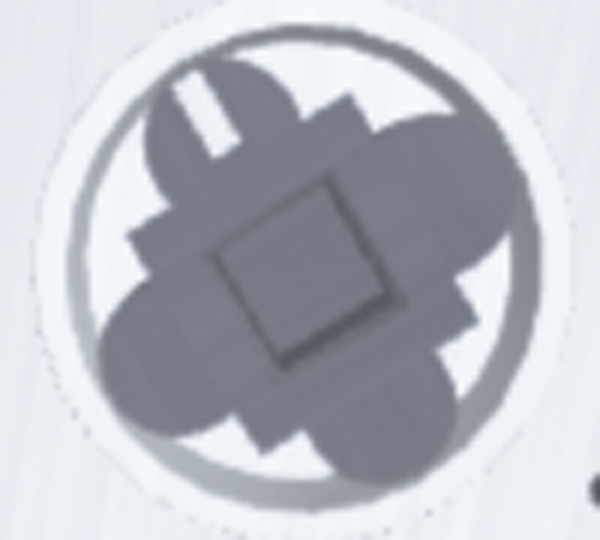

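The crop shows the recess mouth with corners at about (212,255), (330,178), (405,300) and (283,370), and the rib at (205,112).

Run:
```python
from h import *;import pickle
p,o=pickle.load(open("w2.pkl","rb"))
f=lambda x,y,z=104:ray(p,(x/6+215,y/6+78),z)
P=np.array([f(*q) for q in((212,255),(330,178),(405,300),(283,370))]);print(P.mean(0))
for i in range(4):
  e=P[(i+1)%4]-P[i];print(np.linalg.norm(e),np.degrees(np.arctan2(e[1],e[0]))%90)
e=f(183,82)-f(225,155);print("rib",np.degrees(np.arctan2(-e[1],-e[0])))
# held key: bar axis from wrist view, edges at z~TCP+19+11 
z=o["tool_pos"][2]+30
for a,b in(((362,275),(362,360)),((410,275),(411,360))):
  e=ray(p,(a[0]/1.5,a[1]/1.5),z)-ray(p,(b[0]/1.5,b[1]/1.5),z);print("bar",np.degrees(np.arctan2(e[1],e[0])))
print("band",ray(p,(387/1.5,378/1.5),z))
```

```text
[ 432.37979701 -145.67703155  104.        ]
23.194635767663257 37.826446168523475
23.628180594084053 38.81917403257079
23.67391237851844 35.28219106613275
22.57377258721537 37.70824534117054
rib 36.43934386214472
bar -175.41836162383092
bar -172.77730805027082
band [ 487.90103687 -149.14640881  259.94947394]
```

>>> jog_arm(dp=[[0.02,0.0024,0],[0.022,0.0025,0],[0.02,0.0024,0],[0,0,0],[0,0,0],[0,0,0],[0,0,0],[0,0,0],[0,0,0],[0,0,0]], twist=[0,0,0,9.7,9.7,9.7,9.7,9.7,9.7,0])

```text
time: 6.62
tool_pos: [432.1, -145.8, 230.9]
tcp_rot: [3.141, 0.0, 2.227]
contact_force: [0.2, 0.2, -1.3]
grip_width: 17.4
finger_force: 30.0
```

Run:
```python
from h import *
for i in range(4):
  im=bot.capture("side" if i%2 else "top");o=bot.get_obs()
  print(o["time"],o["tool_pos"].round(1),np.degrees(o["tcp_rot"]).round(1),o["contact_force"].round(1))
  if i==2:t=im
  if i==3:s=im
c=bot.camera_params("side");T=o["tool_pos"]
for d in(0,-30,-50,-76):print(d,proj(c,T+[0,0,d]))
print("mouth",proj(c,np.array([432,-146.,104])))
u=cv2.resize(s[165:275,175:275],(545,600),interpolation=2)
cv2.imwrite("pics/s2.png",u)
```

```text
6.675 [ 432.1 -146.   230.8] [180.    0.  127.7] [ 0.3 -0.  -2.1]
6.725 [ 432.1 -146.1  230.8] [180.    0.  127.7] [-0.6  0.4 -2. ]
6.775 [ 432.1 -146.2  230.8] [180.    0.  127.6] [ 0.7  0.4 -2. ]
6.825 [ 432.1 -146.4  230.8] [180.    0.  127.6] [-0.5 -0.6 -1.6]
0 [223.47286973 198.7776505 ]
-30 [223.95802555 210.99738211]
-50 [224.2704435  218.86632503]
-76 [224.6640784  228.78089781]
mouth [225.29674316 247.07978939]
```

View pics/s2.png

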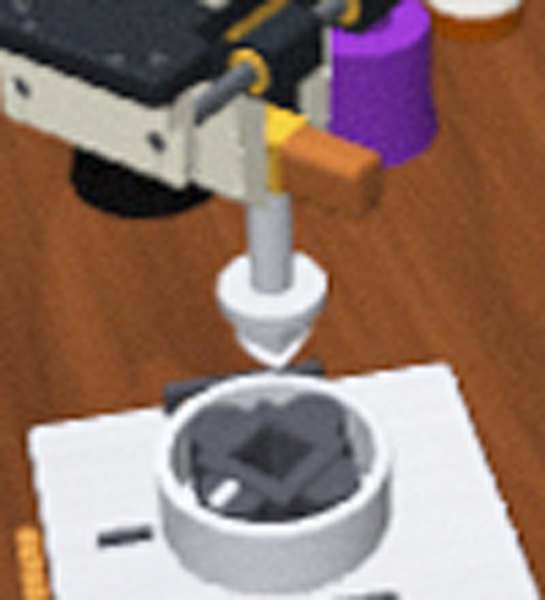

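The side view shows the key upright and centred over the recess: shank at crop column 271, recess centre at (274,450). I lower it.

>>> jog_arm(dp=[[0,0,0.02],[0,0,0.02],[0,0,0.008],[0,0,0.005],[0,0,0.005],[0,0,0.004],[0,0,0]], twist=[0,0,0,0,0,0,0])

```text
time: 7.7
tool_pos: [431.8, -146.4, 168.4]
tcp_rot: [-3.141, -0.001, 2.224]
contact_force: [-1.6, 1.6, -3.2]
grip_width: 17.6
finger_force: 30.0
```

>>> jog_arm(dp=[[0,0,0.003],[0,0,0.003],[0,0,0.003],[0,0,0.002],[0,0,0.002],[0,0,0]], twist=[0,0,0,0,0,0])

```text
time: 8.45
tool_pos: [431.9, -146.5, 155.7]
tcp_rot: [-3.142, -0.001, 2.224]
contact_force: [-3.8, 3.0, 0.8]
grip_width: 17.6
finger_force: 30.0
```

>>> jog_arm(dp=[[0.001,0,0.001],[0,0,0.0005],[0,0,0]], twist=[0,0,0])

```text
time: 8.82
tool_pos: [431.9, -146.3, 155.5]
tcp_rot: [3.141, 0.002, 2.224]
contact_force: [-5.5, 3.2, 11.8]
grip_width: 18.1
finger_force: 30.0
```

The vertical force has risen to 12 N, so the collar is seated. I turn clockwise, which is a positive twist about the downward tool z.

>>> jog_arm(dp=[[0,0,-0.0005],[0,0,0],[0,0,0],[0,0,0],[0,0,0],[0,0,0],[0,0,0]], twist=[5,6,6,6,6,6,0])

```text
time: 9.7
tool_pos: [432.4, -146.1, 155.6]
tcp_rot: [3.139, 0.001, 1.612]
contact_force: [-2.0, 4.7, 6.8]
grip_width: 17.7
finger_force: 30.0
```

Run:
```python
from h import *
o=bot.get_obs();print(o["moment"],o["contact_force"],np.degrees(o["tcp_rot"]),o["tool_pos"])
```

```text
[ 0.85257409  0.50336327 -0.0065178 ] [-2.01417422  4.72994226  6.81387071] [1.79856717e+02 4.39307778e-02 9.23372180e+01] [ 432.37680292 -146.05531236  155.60394811]
```

>>> jog_arm(dp=[[0,0,0],[0,0,0],[0,0,0]], twist=[5,5,0])

```text
time: 10.07
tool_pos: [432.6, -146.0, 155.6]
tcp_rot: [3.139, 0.0, 1.437]
contact_force: [-1.9, 5.2, 5.9]
grip_width: 17.7
finger_force: 30.0
```

Run:
```python
from h import *
p=bot.camera_params("side");s=bot.capture("side")
o=bot.get_obs();print(o["moment"],o["contact_force"],np.degrees(o["tcp_rot"]),o["tool_pos"])
cv2.imwrite("pics/s3.png",cv2.resize(s[185:285,175:275],(600,600),interpolation=2))
```

```text
[ 0.89046966  0.4023312  -0.0447563 ] [0.06315395 3.96685937 5.33244482] [1.79826617e+02 1.16521343e-02 8.23863139e+01] [ 432.57909469 -146.02827887  155.59799433]
```

View pics/s3.png

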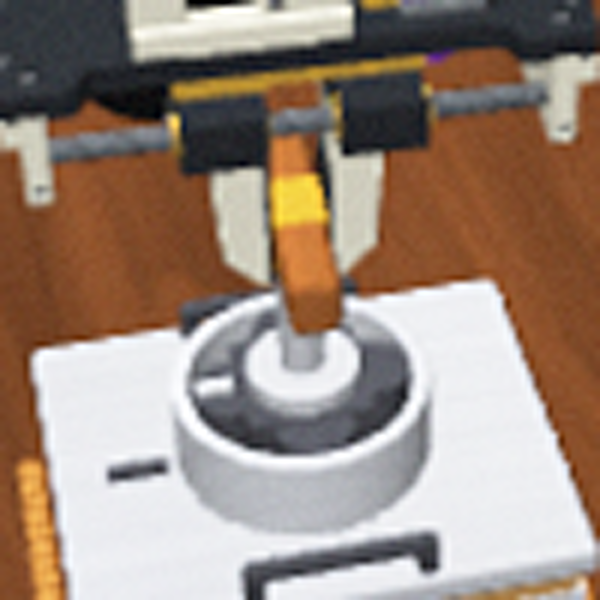

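The rib, at (212,383), now nearly points to the mark at (137,470). The recess has some angular play, so I keep turning until the torque shows the stop.

>>> jog_arm(dp=[[0,0,0],[0,0,0],[0,0,0]], twist=[3,3,0])

```text
time: 10.5
tool_pos: [432.7, -145.6, 155.7]
tcp_rot: [3.138, -0.001, 1.333]
contact_force: [-0.8, 6.9, 7.7]
grip_width: 17.6
finger_force: 30.0
```

Run:
```python
from h import *
o=bot.get_obs();print(o["moment"],o["contact_force"],np.degrees(o["tcp_rot"]),o["tool_pos"],o["tau"][5])
```

```text
[1.34697889 0.22751376 0.19304611] [-0.84270544  6.87679487  7.69649167] [ 1.79818813e+02 -4.55354408e-02  7.63910933e+01] [ 432.71378844 -145.63127439  155.65702634] 0.4338045325130224
```

>>> jog_arm(dp=[[0,0,0],[0,0,0],[0,0,0]], twist=[2,2,0])

```text
time: 10.88
tool_pos: [432.5, -145.4, 155.7]
tcp_rot: [3.139, -0.001, 1.264]
contact_force: [-0.2, 7.2, 8.4]
grip_width: 17.7
finger_force: 30.1
```

Run:
```python
from h import *
o=bot.get_obs();print(o["moment"],o["contact_force"],np.degrees(o["tcp_rot"]),o["tool_pos"],o["tau"][5])
```

```text
[1.52948947 0.42851478 0.44017949] [-0.18815589  7.22096978  8.36625793] [ 1.79854509e+02 -7.05938445e-02  7.24251432e+01] [ 432.51645352 -145.37000148  155.68013169] 0.5297303013503551
```

The torque has climbed to about 0.44 N m, well above the knob's 0.1 N m friction, so it is at the stop. I ease off within the play, release and retreat upward.

>>> jog_arm(dp=[[0,0,0],[0,0,0],[0,0,0]], twist=[-2.5,-2.5,0])

```text
time: 11.25
tool_pos: [432.1, -145.6, 155.6]
tcp_rot: [3.14, -0.001, 1.351]
contact_force: [-2.8, 6.6, 8.7]
grip_width: 17.7
finger_force: 30.0
```

>>> jog_arm(dp=[[0,0,0],[0,0,0],[0,0,0],[0,0,0]], twist=[0,0,0,0], jaw=0.06)

```text
time: 11.75
tool_pos: [431.6, -146.1, 154.6]
tcp_rot: [3.141, 0.0, 1.351]
contact_force: [0.4, 0.4, 0.3]
grip_width: 53.2
finger_force: 0.0
```

>>> jog_arm(dp=[[0,0,-0.01],[0,0,-0.02],[0,0,-0.04],[0,0,-0.04],[-0.05,0,-0.03],[-0.05,0,0],[0,0,0]], twist=[0,0,0,0,0,0,0])

```text
time: 12.62
tool_pos: [409.0, -246.1, 295.3]
tcp_rot: [3.141, 0.001, 1.347]
contact_force: [-0.4, 0.8, -0.3]
grip_width: 60.1
finger_force: 0.0
```

Run:
```python
from h import *
w=bot.capture("wrist");p=bot.camera_params("wrist");s=bot.capture("side");t=bot.capture("top")
o=bot.get_obs();print(o["time"],o["tool_pos"],o["contact_force"])
a=proj(p,np.array([432,-146,104.]));print(a)
cs=cv2.resize(s[185:285,175:275],(400,400),interpolation=2)
ct=cv2.resize(t[197:297,270:370],(400,400),interpolation=2)
cv2.imwrite("pics/w4.png",w);cv2.imwrite("pics/f.png",np.hstack([cs,ct]))
```

```text
12.775 [ 409.63811861 -242.80631735  294.77157663] [ 0.58114348  0.142761   -0.18550045]
[257.49535329  86.26828435]
```

View pics/f.png

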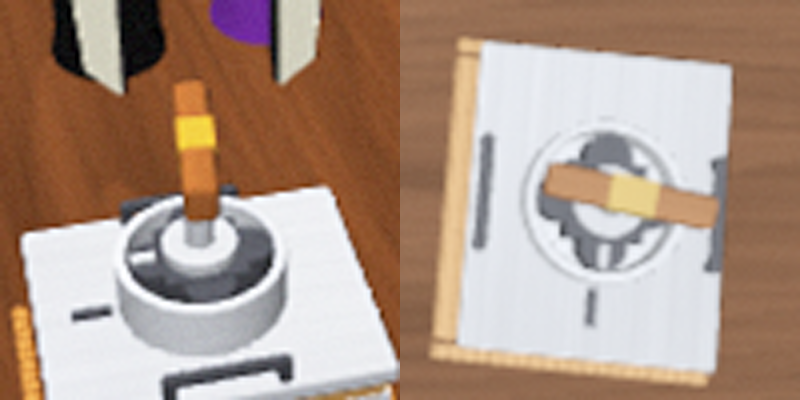

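The key stands upright and seated, with the band at (195,132). In the top crop the rib at (605,255) nearly lines up with the mark at (591,307). I check the residual angle in the wrist crop.

Run:
```python
from h import *
w=cv2.imread("pics/w4.png");c=w[30:155,170:335]
cv2.imwrite("pics/w4c.png",cv2.resize(c,None,fx=4.8,fy=4.8,interpolation=2))
```

```text
(no output)
```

View pics/w4c.png

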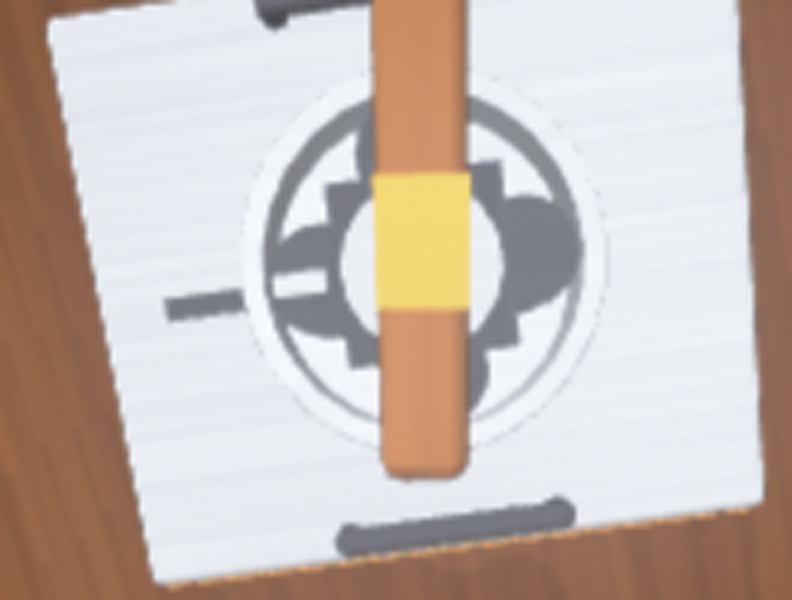

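Run:
```python
from h import *
p=bot.camera_params("wrist");f=lambda q,z:ray(p,(q[0]/4.8+170,q[1]/4.8+30),z)
for n,a,b,z in(("rib",(274,287),(327,282),104),("corner top",(325,187),(502,162),104),("corner bot",(350,366),(519,346),104),("cl",(325,187),(350,366),104),("cr",(502,162),(519,346),104),("handle",(350,541),(563,512),86),("mark",(165,310),(243,299),70),("lid bot",(160,583),(762,505),70),("lid l",(48,20),(156,580),70),("lid r",(739,0),(763,500),70)):
  e=f(b,z)-f(a,z);print(n,e.round(1),np.degrees(np.arctan2(e[1],e[0])).round(1))
```

```text
rib [13.2 -1.7  0. ] -7.4
corner top [43.3 -3.9  0. ] -5.1
corner bot [42.8 -4.5  0. ] -6.1
cl [ -3.7 -42.    0. ] -95.1
cr [ -4.3 -42.7   0. ] -95.7
handle [59.1 -5.   0. ] -4.8
mark [21.7 -1.9  0. ] -5.0
lid bot [174.9 -15.8   0. ] -5.2
lid l [ -12.7 -146.3    0. ] -94.9
lid r [ -11.9 -127.7    0. ] -95.3
```

The knob's square lies at −5.5° and the press at −5.1°, so the knob is at its stop. I hand the job in.

```bash
python3 -c "
from plant import bot
print(bot.close_job())"
```

```text
the job is handed in; nothing more can be done
None
```

The press is locked: the key stands upright and fully home in the knob, released, with the knob within about 0.5° of its clockwise stop; the job was handed in at about 13 s, and the arm went nowhere near the bowls or the bottle.

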